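Recap the spray cans after painting

ROBOT

A 6-joint arm with a two-finger parallel gripper is mounted at the origin on the work surface. World frame = base frame: x ahead of the robot, y to its left, z up, the work surface at z = 0. Lengths are in m, angles in rad, forces in N, time in s.
With the tool pointing down it reaches from about 0.425 to 0.95 m from the base axis. Payload 3.5 kg.
Tool frame: the origin (TCP) lies at the very end of the fingers, on their centre line; the grasp point (between the pads) lies 19 mm behind it; z points along the fingers, y is the line along which they close (so a half turn about z gives the same grasp; the last joint's range is limited). The gripper opens to 85 mm and grips with 20 to 120 N. Pads are 22 mm wide; open, the fingers measure 114 mm over their backs; the gripper's body (76 mm by 85 mm) begins 54 mm behind the grasp point. The pads swing forward as they close: fully open they stand 13 mm farther back than shut.
Start: joints at [-1.386, 0.286, 1.577, -0, 1.279, -0.15], TCP at [0.222, -0.637, 0.231] pointing down, gripper open.
Joint ranges: [-2.77, 2.77], [-0.9, 2.22], [0.21, 2.48], [-1.53, 4.67], [0.24, 2.81], [-2.84, 2.84]. Speed limits (rad/s): [2.79, 2.79, 3.14, 3.14, 3.14, 3.14].

INTERFACE

Orientations are given as a unit quaternion [x, y, z, w].
In Python, from plant import ctrl gives the robot as it stands.
- The arm moves only by the tool carry_out, never from a script. Its argument "deltas" is one flat list of numbers, 6 for each row, row after row: the shift along the tool's x, y, z in m, then the turn, a rotation vector about the tool's x, y, z in rad. A call has 1 to 5 rows; each row is the pose to reach, as a shift and turn from the pose commanded when the call began, along the tool's axes at that moment; what a row does not reach only later rows make up. A row lasts 1/8 s, in which the tool goes at most 62.5 mm and 10.7 degrees, less where a joint would pass 70% of its speed; a pose out of reach is approached as far as the arm can. A call with a gripper value outside its range is refused whole. "grip" is the opening in per cent of the stroke, from 0 (shut) to 100 (fully open), set as the call begins (left out, the last holds). The fingers move at their own pace and stop on an object; "grip_force" is the grip in N (left out, the last holds). Time passes only in rows, so rows that repeat a pose let the fingers close. It gives the time, the measured TCP pose, the force, the opening and the grip force at its end, in the units of the state.
- ctrl.get_state(): the state, without advancing time (a new reading comes with each control period).
- ctrl.read_camera(name): name is "side" or "top"; returns (picture, depth): 384x512x3 uint8, red, green, blue; 384x512 float32, m along the optical axis (not along the pixel's ray), 0 where there is no reading.
- ctrl.camera_model(name): a dict with "intrinsics" (3x3 intrinsics, pixels), "extrinsics" (4x4, takes a point from world to camera coordinates). Camera axes: x right, y down, z forward; pixel columns grow to the right and rows downward; lengths in m; the calibration is good to about 2 mm. A picture is of the moment at which its call begins. camera_model takes no time and is no camera call.
- ctrl.sign_off(): hands the job in; it is judged then, once.
Trained networks look in the newest picture that a camera, given by its name, has taken for a name from the list of things; names that differ only in an ending like _2 or _b are one class to them, and where a whole thing is asked for, a point or a joint stands for the part that bears it (a point fixed in the world has none). Each returns a list of dicts, best first, with "score" (0 to 1); they miss things now and then, are a little off and sometimes report something else, mostly with a low value. They report only what shows in the picture. A call takes as long as a camera call. They do not tell look-alikes from the thing itself.
- ctrl.find_in(camera, query): "uv" ([column, row] in pixels, amid what is visible of it).
The state is a dict: "time": time; "qpos": joint angles; "dq": joint speeds; "joint_efforts": joint torques, N m; "eef_pos": TCP position; "tcp_rot": TCP orientation; "contact_force": force on the tool from outside, world axes, zero at the start; "wrist_torque": the same for the moment, N m; "opening": opening from 0.0 (shut) to 1.0 (fully open); "finger_force": force on a finger pad.
Only numpy, scipy, OpenCV 4.12 (cv2) and the standard library are available. Lean on these libraries where they do the work, as an engineer would, in place of code of your own. Each camera call takes 0.05 s, during which the arm holds its last target. There are 200 camera calls.

TASK

The painting is done, so put the caps back on the spray cans: each of the four loose caps goes on the can of its own colour, seated level, with its rim down on the can's shoulder. Leave all the cans standing on the bench, knock none over, and leave the white can and the tape measure where they are.

Things in the scene. Friction and masses are not known exactly. Their poses are not given: they have to be found in the camera images.
- red_cap: Plastic overcap of the red spray can, all red: a round cup, 50 mm across and 40 mm high (45 mm inside, 36 mm deep, wall 2.5 mm), about 16 g. It lies loose on the 4 mm thick cardboard sheet that covers the bench (its top is 4 mm above the work surface), open end down and closed flat top up. Origin: centre of its open underside; z up towards the closed top.
- red_can: Red spray can without its cap, standing loose on the same cardboard sheet, about 0.16 kg: red body 53 mm across with a red ring round its shoulder at 105 mm height, where the cap's rim comes to rest; inside that ring a metal dome (41 mm across at its foot, 27 mm at its top, 16 mm high) bearing a red spray button, 13 mm across, top at 134 mm. Origin: centre of its underside; z up.
- yellow_cap: Plastic overcap of the yellow spray can, all yellow: a round cup, 50 mm across and 40 mm high (45 mm inside, 36 mm deep, wall 2.5 mm), about 16 g. It lies loose on the 4 mm thick cardboard sheet that covers the bench (its top is 4 mm above the work surface), open end down and closed flat top up. Origin: centre of its open underside; z up towards the closed top.
- yellow_can: Yellow spray can without its cap, standing loose on the same cardboard sheet, about 0.16 kg: yellow body 53 mm across with a yellow ring round its shoulder at 105 mm height, where the cap's rim comes to rest; inside that ring a metal dome (41 mm across at its foot, 27 mm at its top, 16 mm high) bearing a yellow spray button, 13 mm across, top at 134 mm. Origin: centre of its underside; z up.
- green_cap: Plastic overcap of the green spray can, all green: a round cup, 50 mm across and 40 mm high (45 mm inside, 36 mm deep, wall 2.5 mm), about 16 g. It lies loose on the 4 mm thick cardboard sheet that covers the bench (its top is 4 mm above the work surface), open end down and closed flat top up. Origin: centre of its open underside; z up towards the closed top.
- green_can: Green spray can without its cap, standing loose on the same cardboard sheet, about 0.16 kg: green body 53 mm across with a green ring round its shoulder at 105 mm height, where the cap's rim comes to rest; inside that ring a metal dome (41 mm across at its foot, 27 mm at its top, 16 mm high) bearing a green spray button, 13 mm across, top at 134 mm. Origin: centre of its underside; z up.
- blue_cap: Plastic overcap of the blue spray can, all blue: a round cup, 50 mm across and 40 mm high (45 mm inside, 36 mm deep, wall 2.5 mm), about 16 g. It lies loose on the 4 mm thick cardboard sheet that covers the bench (its top is 4 mm above the work surface), open end down and closed flat top up. Origin: centre of its open underside; z up towards the closed top.
- blue_can: Blue spray can without its cap, standing loose on the same cardboard sheet, about 0.16 kg: blue body 53 mm across with a blue ring round its shoulder at 105 mm height, where the cap's rim comes to rest; inside that ring a metal dome (41 mm across at its foot, 27 mm at its top, 16 mm high) bearing a blue spray button, 13 mm across, top at 134 mm. Origin: centre of its underside; z up.
- white_can: White spray can of the same make that already wears its white cap, 53 mm across, 145 mm high, loose, standing among the other cans; a bystander. Origin: centre of its underside; z up.
- tape_measure: Black pocket tape measure with a steel disc on each side, 70 x 38 x 64 mm (x, y, z), loose, standing among the caps; a bystander. Origin: centre of its underside; z up.
There are look-alikes about, which are no part of the job. There is more than one size of the red_cap; the one meant has the size given above.

How it is judged:
At the end, for the whole second after the job is handed in: Each coloured cap sits on the can of its own colour: centred within 8 mm, its rim no more than 5 mm above the shoulder, level within 0.1 rad; every coloured can stands upright (within 0.06 rad) on the bench; caps and cans are at rest and the gripper has let go (horizontal distance between red_cap and red_can below 0.008 m and z of red_cap in the frame of red_can between 0.1 and 0.11 m and angle between each of red_cap, yellow_cap, green_cap, blue_cap's own z axis and vertical below 0.1 rad and angle between each of red_can, yellow_can, green_can, blue_can's own z axis and vertical below 0.06 rad and height (world z) of each of red_can, yellow_can, green_can, blue_can below 0.012 m and linear speed of each of red_cap, red_can, yellow_cap, yellow_can, green_cap, green_can, blue_cap, blue_can below 0.02 m/s and contact force between each of red_cap, yellow_cap, green_cap, blue_cap and the fingers below 0.1 N and horizontal distance between yellow_cap and yellow_can below 0.008 m and z of yellow_cap in the frame of yellow_can between 0.1 and 0.11 m and horizontal distance between green_cap and green_can below 0.008 m and z of green_cap in the frame of green_can between 0.1 and 0.11 m and horizontal distance between blue_cap and blue_can below 0.008 m and z of blue_cap in the frame of blue_can between 0.1 and 0.11 m); the robot touches nothing.
It fails at once if a spray can is knocked over (angle between any of red_can, yellow_can, green_can, blue_can, white_can's own z axis and vertical above 0.5 rad).
It fails at once if the white can is shifted by more than 30 mm (distance of white_can from where it was at the start of the episode above 0.03 m).
It fails at once if the tape measure is shifted by more than 30 mm (distance of tape_measure from where it was at the start of the episode above 0.03 m).
It also fails if it takes over 99 s, if anything falls off the work surface, if the arm or the gripper's body presses on something with over 40 N, if the wrist force passes 120 N, or if a joint passes its speed limit or range.

## Working session

There is one attempt and no reset: what is moved stays moved. The work goes in short steps, Python scripts to look and compute and a tool call to move; the robot and the scene stay as the last step left them, time stands still between calls to the robot, and variables do not carry over. Pictures are saved under pics/ and viewed, at most 14 in all, crops included, and the job is handed in when it is done.

Besides the shell and the picture viewer there is one more tool, called after "Emit:" in YAML: its name, and indented under it one key for each argument. carry_out: Moves the arm, as the interface text tells. Its arguments: {"type":"object","properties":{"deltas":{"type":"array"},"grip":{"type":"number"},"grip_force":{"type":"number"}},"required":["deltas"]}

```bash
mkdir -p pics
cat > h.py <<'E'
import numpy as np, cv2
from plant import ctrl
def world(cam,depth):
    m=ctrl.camera_model(cam);K=np.array(m["intrinsics"]);T=np.linalg.inv(np.array(m["extrinsics"]))
    h,w=depth.shape;u,v=np.meshgrid(np.arange(w),np.arange(h))
    p=np.stack([(u-K[0,2])/K[0,0]*depth,(v-K[1,2])/K[1,1]*depth,depth,np.ones_like(depth)],-1)
    return (p@T.T)[...,:3]
E
python3 - <<'E'
from h import *
s=ctrl.get_state();print(s["time"],s["eef_pos"],s["tcp_rot"],s["opening"])
ims=[]
for c in("top","side"):
    im,d=ctrl.read_camera(c);np.savez(c+"0.npz",im=im,d=d);W=world(c,d)
    cv2.imwrite(f"pics/{c}0.png",cv2.resize(im[...,::-1],(800,600)))
    m=ctrl.camera_model(c);print(c,np.array(m["extrinsics"]).round(3).tolist(),np.array(m["intrinsics"]).round(1).tolist())
    for n in [a+b for a in("red","yellow","green","blue") for b in("_cap","_can")]+["white_can","tape_measure"]:
        for r in ctrl.find_in(c,n)[:3]:
            u,v=map(int,map(round,r["uv"]));print(c,n,round(r["score"],2),u,v,W[v,u].round(3))
print(ctrl.get_state()["time"])
E
```

```text
0.0 [ 0.22171966 -0.6368463   0.22993709] [ 9.86017766e-01  1.66635967e-01 -2.00060095e-05 -1.19107102e-03] 0.9977686418033345
top [[0.007, -1.0, -0.012, 0.018], [-0.999, -0.007, -0.054, 0.467], [0.054, 0.013, -0.998, 1.129], [0.0, 0.0, 0.0, 1.0]] [[419.7, 0.0, 262.7], [0.0, 419.7, 186.1], [0.0, 0.0, 1.0]]
top red_cap 0.83 245 195 [0.441 0.067 0.047]
top red_cap 0.63 193 251 [0.292 0.205 0.033]
top red_cap 0.62 160 259 [0.272 0.288 0.05 ]
top red_can 0.7 267 112 [0.642 0.01  0.134]
top yellow_can 0.7 322 121 [ 0.624 -0.126  0.119]
top green_cap 0.74 293 201 [ 0.426 -0.06   0.045]
top green_can 0.78 160 124 [0.616 0.278 0.114]
top blue_cap 0.84 340 186 [ 0.467 -0.184  0.043]
top blue_cap 0.6 159 125 [0.613 0.28  0.116]
top blue_can 0.81 383 124 [ 0.618 -0.279  0.113]
top white_can 0.64 211 118 [0.624 0.146 0.15 ]
top tape_measure 0.98 152 198 [0.431 0.308 0.065]
side [[-0.982, -0.188, 0.007, 0.484], [-0.145, 0.734, -0.663, 0.087], [0.119, -0.652, -0.749, 0.962], [0.0, 0.0, 0.0, 1.0]] [[346.6, 0.0, 247.7], [0.0, 346.6, 189.8], [0.0, 0.0, 1.0]]
side red_cap 0.73 311 265 [0.297 0.215 0.031]
side red_cap 0.67 275 173 [ 0.423 -0.058  0.048]
side red_cap 0.64 324 300 [0.265 0.308 0.053]
side red_can 0.73 194 174 [0.636 0.035 0.095]
side yellow_cap 0.83 240 251 [0.47  0.217 0.044]
side yellow_cap 0.56 255 209 [0.457 0.083 0.045]
side yellow_can 0.75 209 142 [ 0.634 -0.112  0.085]
side green_cap 0.65 273 178 [ 0.426 -0.042  0.043]
side green_can 0.6 170 264 [0.607 0.311 0.098]
side green_can 0.28 224 116 [ 0.625 -0.267  0.07 ]
side blue_cap 0.82 266 147 [ 0.467 -0.17   0.044]
side blue_can 0.56 224 115 [ 0.624 -0.264  0.076]
side white_can 0.94 179 210 [0.63  0.173 0.111]
side tape_measure 0.72 250 300 [0.422 0.342 0.061]
1.1
```

View pics/top0.png

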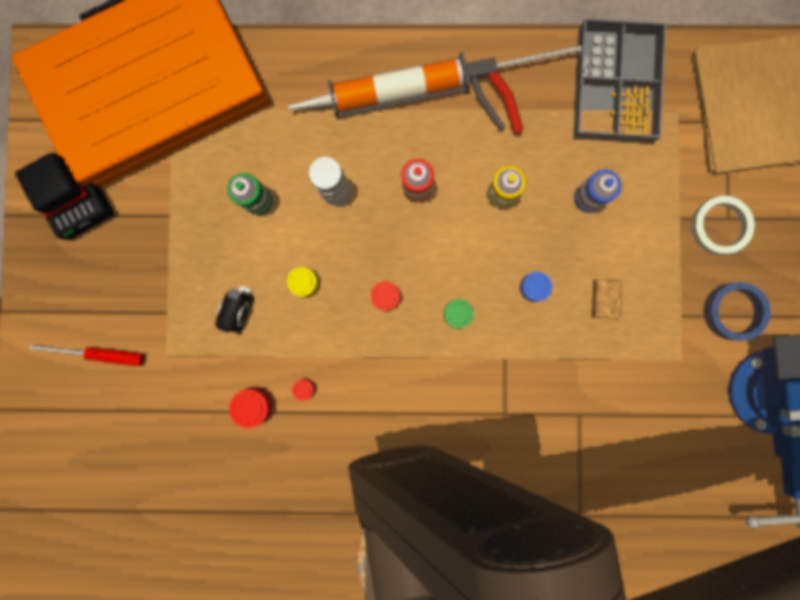

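View pics/side0.png

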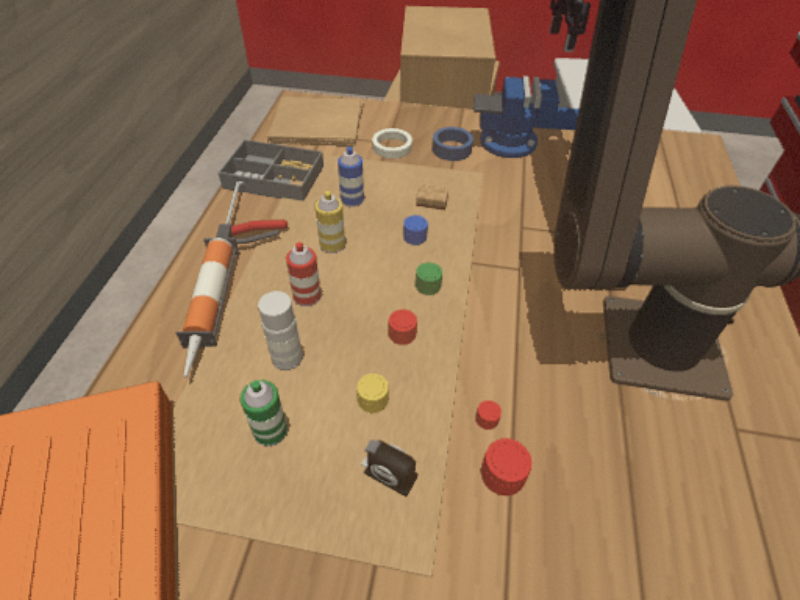

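The top view shows four cans on the sheet and the white can, with caps at full-scale (302,282) yellow, (385,296) red, (458,313) green and (536,286) blue. The red cap candidates, in 512 px coordinates, are (246,189) on the sheet, (193,249) off it and small, and (160,260) off it and large. The one on the sheet should be it. I'll measure the sizes and confirm in a crop.

```bash
cat >> h.py <<'E'
from scipy.optimize import least_squares
HUE={"red":(170,8),"yellow":(22,36),"green":(45,85),"blue":(105,130)}
def cmask(im,col):
    H=cv2.cvtColor(im,cv2.COLOR_RGB2HSV);lo,hi=HUE[col];h=H[...,0]
    k=((h>=lo)|(h<=hi)) if lo>hi else ((h>=lo)&(h<=hi))
    return k&(H[...,1]>110)&(H[...,2]>40)
def circ(P):
    c,r=cv2.minEnclosingCircle(P[:,:2].astype(np.float32).reshape(-1,1,2));return np.array(c),r
E
python3 - <<'E'
from h import *
C={"red":(.443,.055),"yellow":(.47,.2),"green":(.426,-.06),"blue":(.467,-.184)}
N={"red":(.636,.02),"yellow":(.63,-.12),"green":(.612,.29),"blue":(.622,-.272)}
for cam in("top","side"):
    z=np.load(cam+"0.npz");im,d=z["im"],z["d"];W=world(cam,d)
    near=lambda p,r:np.hypot(W[...,0]-p[0],W[...,1]-p[1])<r
    if cam=="top":
        for n,p in [("small",(.292,.205)),("big",(.272,.288)),("sheet",(.443,.055))]:
            P=W[near(p,.05)&cmask(im,"red")&(W[...,2]>.02)];print(n,circ(P),np.median(P[:,2]))
    for k in C:
        P=W[near(C[k],.05)&cmask(im,k)&(abs(W[...,2]-.044)<.006)]
        c,r=circ(P);print(cam,k,"cap",len(P),P.mean(0).round(4),c.round(4),round(r,4))
        P=W[near(N[k],.05)&(W[...,2]>.126)]
        Q=W[near(N[k],.05)&(abs(W[...,2]-.109)<.005)]
        D=W[near(N[k],.05)&(W[...,2]>.116)]
        print(cam,k,"button",len(P),P.mean(0).round(4),"ring",len(Q),*[x.round(4) if i==0 else round(x,4) for i,x in enumerate(circ(Q))],"dome",circ(D)[0].round(4),round(circ(D)[1],4))
    for n,p in[("white",(.63,.15)),("tape",(.43,.31))]:
        P=W[near(p,.06)&(W[...,2]>(.13 if n=="white" else .03))];print(n,P.min(0).round(3),P.max(0).round(3))
im=np.load("top0.npz")["im"];cv2.imwrite("pics/redcrop.png",cv2.resize(im[170:280,130:270,::-1],None,fx=5,fy=5,interpolation=cv2.INTER_CUBIC))
E
```

```text
small (array([0.29551452, 0.20440286]), 0.01786019839346409) 0.029344971545117504
big (array([0.26667318, 0.29140145]), 0.03302357345819473) 0.052071928899111386
sheet (array([0.45719013, 0.06462218]), 0.02493523620069027) 0.044615043090064255
top red cap 264 [0.4568 0.0649 0.0446] [0.4567 0.065 ] 0.0246
top red button 60 [0.6473 0.0122 0.1318] ring 173 [0.6486 0.0113] 0.0269 dome [0.6489 0.0117] 0.019
top yellow cap 273 [0.4795 0.2068 0.0449] [0.4797 0.2073] 0.0249
top yellow button 55 [ 0.6366 -0.1363  0.1317] ring 181 [ 0.638 -0.136] 0.0269 dome [ 0.6371 -0.1354] 0.0187
top green cap 253 [ 0.4282 -0.0603  0.0447] [ 0.4281 -0.0602] 0.0238
top green button 50 [0.6227 0.2916 0.1327] ring 179 [0.624  0.2923] 0.0272 dome [0.6254 0.2914] 0.0182
top blue cap 245 [ 0.4746 -0.1915  0.045 ] [ 0.4746 -0.1916] 0.024
top blue button 55 [ 0.6327 -0.2875  0.1324] ring 177 [ 0.6329 -0.2888] 0.0272 dome [ 0.6321 -0.2883] 0.0187
white [0.617 0.13  0.131] [0.666 0.178 0.155]
tape [0.394 0.3   0.03 ] [0.465 0.35  0.071]
side red cap 222 [0.4533 0.068  0.0447] [0.4548 0.0662] 0.0253
side red button 40 [0.6444 0.0139 0.1322] ring 117 [0.6465 0.013 ] 0.0277 dome [0.6454 0.0125] 0.018
side yellow cap 292 [0.4774 0.2094 0.0448] [0.4778 0.2072] 0.0254
side yellow button 28 [ 0.6349 -0.1344  0.1328] ring 95 [ 0.6359 -0.1345] 0.0266 dome [ 0.6364 -0.1349] 0.0173
side green cap 6 [ 0.4142 -0.0559  0.0428] [ 0.4179 -0.0535] 0.0194
side green button 58 [0.6217 0.2938 0.1334] ring 210 [0.6234 0.2925] 0.0275 dome [0.6204 0.294 ] 0.0179
side blue cap 99 [ 0.4711 -0.1892  0.045 ] [ 0.4709 -0.1899] 0.0235
side blue button 20 [ 0.629  -0.2867  0.1328] ring 74 [ 0.6313 -0.2879] 0.0276 dome [ 0.6313 -0.2868] 0.0172
white [0.616 0.13  0.13 ] [0.664 0.181 0.152]
tape [0.391 0.303 0.03 ] [0.465 0.35  0.072]
```

View pics/redcrop.png

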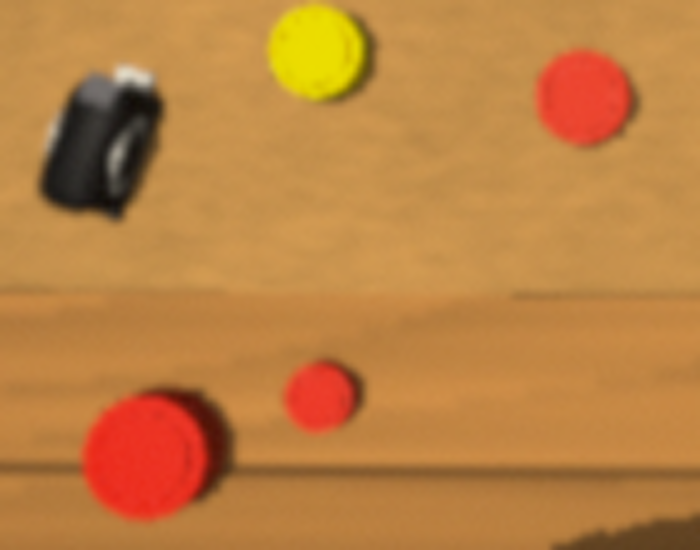

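The red cap on the sheet, at crop (585,97), measures 49 mm across with its top at 44 mm, so it is the one meant. The others are 36 mm and 66 mm across. I'll start with blue, squaring the tool yaw on the way.

Emit:
carry_out:
  deltas: [0.046, -0.0405, 0, 0, 0, 0.07, 0.092, -0.081, 0, 0, 0, 0.14, 0.138, -0.1215, 0, 0, 0, 0.21, 0.184, -0.162, 0, 0, 0, 0.28, 0.23, -0.203, 0, 0, 0, 0.335]
  grip: 100

```text
time: 1.72
eef_pos: [0.3731, -0.3685, 0.2316]
tcp_rot: [1.0, -0.001, 0.0, 0.0]
contact_force: [1.3, -0.8, 0.4]
opening: 1.002
finger_force: 0.0
```

Run:
```python
from h import *
from scipy.spatial.transform import Rotation as R
s=ctrl.get_state();print(s["time"],s["eef_pos"],R.from_quat(s["tcp_rot"]).as_matrix().round(4).tolist(),s["qpos"],s["contact_force"])
```

```text
1.725 [ 0.37307931 -0.36848283  0.23160775] [[1.0, -0.0026, 0.0007], [-0.0026, -1.0, -0.0006], [0.0007, 0.0006, -1.0]] [-9.72946783e-01 -4.91865467e-02  1.94410738e+00  2.59743776e-04
  1.24581282e+00  6.00325117e-01] [ 1.3193005  -0.81580396  0.40281767]
```

Emit:
carry_out:
  deltas: [0.025, -0.045, 0.015, 0, 0, 0, 0.05, -0.09, 0.04, 0, 0, 0, 0.075, -0.135, 0.07, 0, 0, 0, 0.1, -0.1775, 0.11, 0, 0, 0, 0.1, -0.1775, 0.14, 0, 0, 0]

```text
time: 2.35
eef_pos: [0.4731, -0.1897, 0.09]
tcp_rot: [1.0, 0.002, -0.0, -0.0]
contact_force: [0.0, -1.0, -0.3]
opening: 0.997
finger_force: 0.0
```

Run:
```python
from h import *
print(ctrl.get_state()["eef_pos"])
im,d=ctrl.read_camera("side");cv2.imwrite("pics/s1.png",cv2.resize(im[70:230,180:360,::-1],None,fx=4,fy=3.7))
```

```text
[ 0.47311899 -0.18969344  0.09002041]
```

View pics/s1.png

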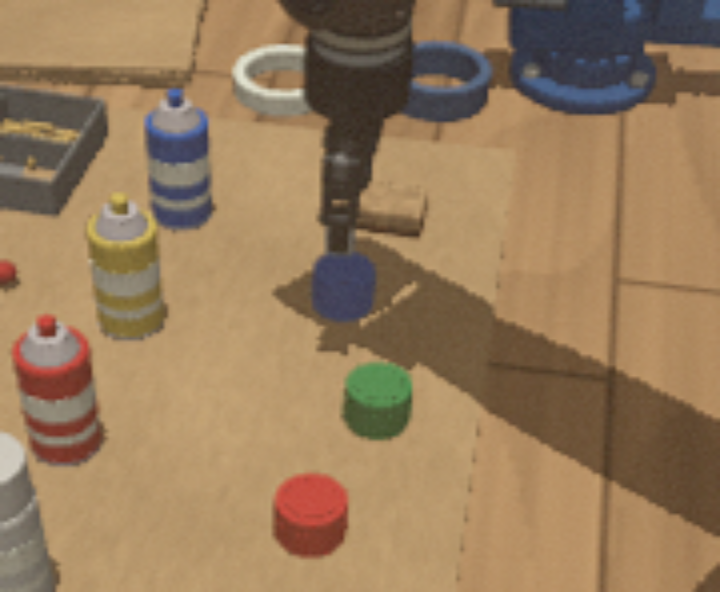

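The crop shows the gripper aligned over the blue cap at crop (345,285). I'll descend and grip.

Emit:
carry_out:
  deltas: [0, 0, 0.03, 0, 0, 0, 0, 0, 0.055, 0, 0, 0, 0, 0, 0.072, 0, 0, 0, 0, 0, 0.075, 0, 0, 0, 0, 0, 0.075, 0, 0, 0]

```text
time: 3.02
eef_pos: [0.4729, -0.1932, 0.017]
tcp_rot: [1.0, -0.0, 0.0, 0.0]
contact_force: [0.3, 0.7, -0.2]
opening: 0.997
finger_force: 0.0
```

Emit:
carry_out:
  deltas: [0, 0, 0, 0, 0, 0, 0, 0, 0, 0, 0, 0, 0, 0, 0, 0, 0, 0, 0, 0, 0, 0, 0, 0, 0, 0, 0, 0, 0, 0]
  grip: 30
  grip_force: 30

```text
time: 3.65
eef_pos: [0.4731, -0.1931, 0.0175]
tcp_rot: [1.0, -0.0, 0.001, 0.0]
contact_force: [-1.6, 1.9, 5.1]
opening: 0.578
finger_force: 31.3
```

Emit:
carry_out:
  deltas: [0, 0, -0.03, 0, 0, 0, 0, 0, -0.08, 0, 0, 0, 0, 0, -0.13, 0, 0, 0, 0.02, 0.012, -0.17, 0, 0, 0, 0.05, 0.03, -0.19, 0, 0, 0]

```text
time: 4.28
eef_pos: [0.5235, -0.2233, 0.2096]
tcp_rot: [1.0, 0.0, 0.002, 0.001]
contact_force: [0.3, -0.2, 0.1]
opening: 0.576
finger_force: 31.4
```

Emit:
carry_out:
  deltas: [0.03, 0.02, 0, 0, 0, 0, 0.065, 0.04, 0, 0, 0, 0, 0.095, 0.06, 0, 0, 0, 0, 0.109, 0.067, 0, 0, 0, 0, 0.109, 0.067, 0, 0, 0, 0]

```text
time: 4.9
eef_pos: [0.6316, -0.29, 0.2053]
tcp_rot: [1.0, -0.0, -0.001, -0.0]
contact_force: [0.0, 0.8, -0.5]
opening: 0.58
finger_force: 31.4
```

```bash
cat >> h.py <<'E'
def look(col,p,cams=("top","side"),zlo=.15,zhi=.26):
    "cap in the air and can ring below it, near p"
    s=ctrl.get_state();print("tcp",s["eef_pos"].round(4) if hasattr(s["eef_pos"],"round") else s["eef_pos"],s["opening"],s["time"])
    out=[]
    for cam in cams:
        im,d=ctrl.read_camera(cam);W=world(cam,d);k=cmask(im,col)
        near=np.hypot(W[...,0]-p[0],W[...,1]-p[1])<.06
        for n,a,b in(("cap",zlo,zhi),("can",.06,.125)):
            P=W[near&k&(W[...,2]>a)&(W[...,2]<b)]
            if len(P)>5:
                f=least_squares(lambda q:np.hypot(P[:,0]-q[0],P[:,1]-q[1])-(.025 if n=="cap" else .0265),P.mean(0)[:2]-[0,0],loss="soft_l1",f_scale=.001).x
                print(cam,n,len(P),"min",P.min(0).round(4),"max",P.max(0).round(4),"fit",f.round(4))
        out.append(im)
    return out
E
python3 - <<'E'
from h import *
o=look("blue",(.632,-.288))
a=cv2.resize(o[1][20:170,170:350],(540,450));cv2.imwrite("pics/s2.png",a[...,::-1])
E
```

```text
tcp [ 0.6316 -0.29    0.2053] 0.5802624209482617 4.9
top can 11 min [ 0.6116 -0.2745  0.1076] max [ 0.6239 -0.2671  0.1119] fit [ 0.6302 -0.2941]
```

View pics/s2.png

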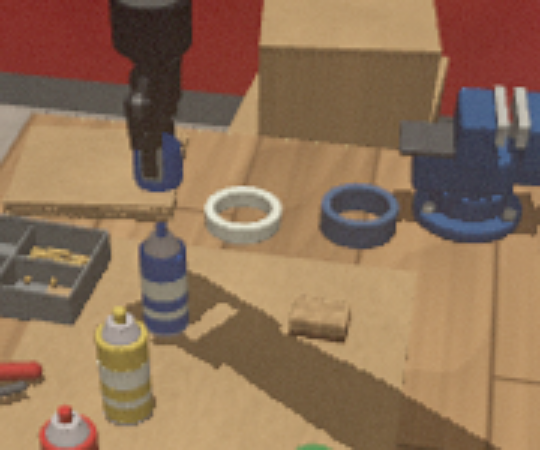

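The blue cap hangs level at crop (158,165), above the blue can at (162,250). I'll lower it.

Emit:
carry_out:
  deltas: [0, 0, 0.025, 0, 0, 0, 0, 0, 0.045, 0, 0, 0, 0, 0, 0.06, 0, 0, 0, 0, 0, 0.072, 0, 0, 0, 0, 0, 0.08, 0, 0, 0]

```text
time: 5.62
eef_pos: [0.6312, -0.2897, 0.1256]
tcp_rot: [1.0, -0.0, -0.0, -0.0]
contact_force: [-0.0, 0.3, -0.8]
opening: 0.577
finger_force: 31.4
```

Emit:
carry_out:
  deltas: [0, 0, 0.002, 0, 0, 0, 0, 0, 0.003, 0, 0, 0, 0, 0, 0.003, 0, 0, 0]

```text
time: 6.0
eef_pos: [0.6317, -0.2899, 0.124]
tcp_rot: [1.0, -0.0, 0.0, 0.0]
contact_force: [0.7, 0.2, 0.3]
opening: 0.579
finger_force: 31.4
```

Emit:
carry_out:
  deltas: [0, 0, 0.001, 0, 0, 0, 0, 0, 0.002, 0, 0, 0, 0, 0, 0.003, 0, 0, 0, 0, 0, 0.003, 0, 0, 0]

```text
time: 6.5
eef_pos: [0.6321, -0.29, 0.1226]
tcp_rot: [1.0, -0.0, 0.001, 0.0]
contact_force: [-1.8, 1.1, 6.8]
opening: 0.583
finger_force: 31.9
```

Emit:
carry_out:
  deltas: [0, 0, 0, 0, 0, 0, 0, 0, 0, 0, 0, 0, 0, 0, 0, 0, 0, 0, 0, 0, -0.01, 0, 0, 0, 0, 0, -0.03, 0, 0, 0]
  grip: 90

```text
time: 7.12
eef_pos: [0.6309, -0.2894, 0.1502]
tcp_rot: [1.0, -0.0, -0.001, -0.001]
contact_force: [-1.1, -0.4, 0.4]
opening: 0.899
finger_force: 0.0
```

Emit:
carry_out:
  deltas: [-0.02, -0.023, -0.04, 0, 0, 0, -0.055, -0.062, -0.04, 0, 0, 0, -0.09, -0.102, -0.04, 0, 0, 0, -0.125, -0.141, -0.04, 0, 0, 0, -0.16, -0.181, -0.02, 0, 0, 0]
  grip: 100

```text
time: 7.75
eef_pos: [0.4723, -0.1085, 0.174]
tcp_rot: [1.0, -0.0, 0.004, 0.002]
contact_force: [0.2, -0.1, 0.3]
opening: 0.997
finger_force: 0.0
```

Emit:
carry_out:
  deltas: [-0.03, -0.034, 0.015, 0, 0, 0, -0.0435, -0.049, 0.045, 0, 0, 0, -0.0435, -0.049, 0.075, 0, 0, 0, -0.0435, -0.049, 0.085, 0, 0, 0, -0.0435, -0.049, 0.085, 0, 0, 0]

```text
time: 8.38
eef_pos: [0.4285, -0.06, 0.0861]
tcp_rot: [1.0, -0.0, 0.0, 0.0]
contact_force: [-0.0, 0.1, 0.5]
opening: 1.0
finger_force: 0.0
```

Run:
```python
from h import *
print(ctrl.get_state()["qpos"])
o=look("blue",(.632,-.288),zlo=.125,zhi=.16)
look("green",(.428,-.06),zlo=.038,zhi=.05)
b=o[1];cv2.imwrite("pics/s3.png",cv2.resize(b[60:260,160:360,::-1],(600,600)))
```

```text
[-3.74572478e-01 -8.05780716e-02  2.26489565e+00 -2.49689329e-06
  9.56565924e-01  1.19666257e+00]
tcp [ 0.4285 -0.06    0.0861] 1.0002209342445603 8.375
top cap 311 min [ 0.6083 -0.3108  0.1431] max [ 0.6574 -0.2633  0.1564] fit [ 0.6435 -0.2801]
top can 12 min [ 0.6088 -0.2849  0.1034] max [ 0.627  -0.2647  0.1218] fit [ 0.6348 -0.2896]
side cap 93 min [ 0.6066 -0.3085  0.1453] max [ 0.6524 -0.2662  0.1522] fit [ 0.6352 -0.3007]
side can 10 min [ 0.6044 -0.291   0.1064] max [ 0.6477 -0.2665  0.1109] fit [ 0.6304 -0.2917]
tcp [ 0.4293 -0.0604  0.0869] 1.0040932965042855 8.475
```

View pics/s3.png

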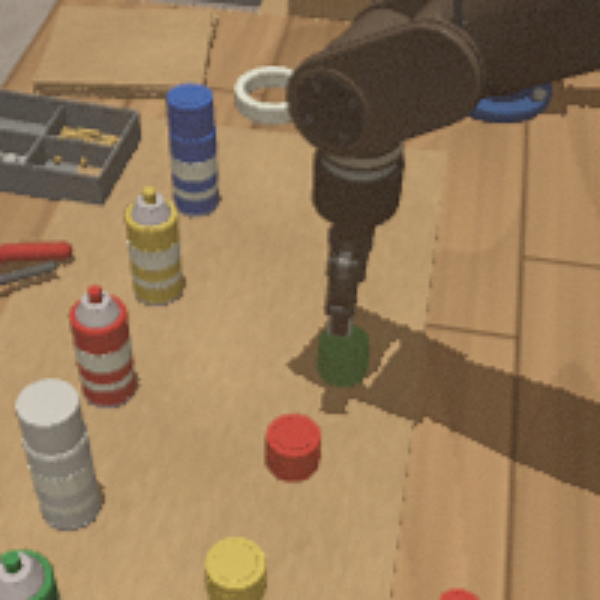

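The blue cap is seated level on its can at crop (192,105), top at about 149 mm. The gripper is centred over the green cap at (343,352), so I'll grasp it.

Emit:
carry_out:
  deltas: [0, 0, 0.03, 0, 0, 0, 0, 0, 0.055, 0, 0, 0, 0, 0, 0.067, 0, 0, 0, 0, 0, 0.07, 0, 0, 0, 0, 0, 0.07, 0, 0, 0]

```text
time: 9.2
eef_pos: [0.4286, -0.06, 0.016]
tcp_rot: [1.0, -0.0, 0.001, 0.0]
contact_force: [-0.9, 0.5, -0.1]
opening: 0.999
finger_force: 0.0
```

Emit:
carry_out:
  deltas: [0, 0, 0, 0, 0, 0, 0, 0, 0, 0, 0, 0, 0, 0, 0, 0, 0, 0, 0, 0, 0, 0, 0, 0, 0, 0, 0, 0, 0, 0]
  grip: 30

```text
time: 9.82
eef_pos: [0.4285, -0.0599, 0.0163]
tcp_rot: [1.0, 0.0, 0.0, 0.0]
contact_force: [-1.3, 0.7, 5.4]
opening: 0.582
finger_force: 30.8
```

Emit:
carry_out:
  deltas: [0, 0, -0.03, 0, 0, 0, 0, 0, -0.08, 0, 0, 0, 0, 0, -0.13, 0, 0, 0, 0.01, -0.018, -0.175, 0, 0, 0, 0.02, -0.04, -0.195, 0, 0, 0]

```text
time: 10.45
eef_pos: [0.4494, -0.0198, 0.2139]
tcp_rot: [1.0, -0.001, 0.003, 0.001]
contact_force: [0.7, -0.8, -1.0]
opening: 0.583
finger_force: 31.5
```

Emit:
carry_out:
  deltas: [0.025, -0.045, 0, 0, 0, 0, 0.054, -0.096, 0, 0, 0, 0, 0.082, -0.147, 0, 0, 0, 0, 0.111, -0.198, 0, 0, 0, 0, 0.14, -0.25, 0, 0, 0]

```text
validation failed for argument at $.de...
```

Emit:
carry_out:
  deltas: [0.02, -0.035, 0, 0, 0, 0, 0.03, -0.055, 0, 0, 0, 0, 0.035, -0.062, 0.015, 0, 0, 0, 0.035, -0.062, 0.02, 0, 0, 0]

```text
time: 10.95
eef_pos: [0.4818, 0.0424, 0.1881]
tcp_rot: [1.0, 0.0, -0.002, -0.0]
contact_force: [0.1, -0.1, -0.9]
opening: 0.579
finger_force: 31.5
```

Run:
```python
from h import *
o=look("green",(.624,.2924))
```

```text
tcp [0.4818 0.0424 0.1881] 0.579211184392412 10.95
top can 128 min [0.5984 0.2657 0.0882] max [0.65   0.3158 0.1127] fit [0.6259 0.293 ]
side can 123 min [0.5966 0.2715 0.0808] max [0.645  0.3191 0.1121] fit [0.6235 0.2906]
```

Emit:
carry_out:
  deltas: [0.022, -0.04, -0.01, 0, 0, 0, 0.05, -0.09, -0.015, 0, 0, 0, 0.08, -0.14, -0.015, 0, 0, 0, 0.11, -0.193, -0.015, 0, 0, 0, 0.135, -0.24, -0.015, 0, 0, 0]

```text
time: 11.68
eef_pos: [0.6192, 0.283, 0.2053]
tcp_rot: [1.0, -0.001, 0.0, 0.0]
contact_force: [0.9, -0.6, -0.5]
opening: 0.581
finger_force: 31.5
```

Emit:
carry_out:
  deltas: [0.006, -0.01, 0, 0, 0, 0, 0.006, -0.01, 0, 0, 0, 0, 0.006, -0.01, 0, 0, 0, 0]

```text
time: 12.05
eef_pos: [0.6237, 0.2906, 0.2053]
tcp_rot: [1.0, -0.001, -0.0, 0.0]
contact_force: [-0.6, -0.3, -0.1]
opening: 0.584
finger_force: 31.5
```

Run:
```python
from h import *
o=look("green",(.624,.2924))
```

```text
tcp [0.6237 0.2906 0.2053] 0.5835003322372022 12.05
top cap 62 min [0.5992 0.2387 0.1978] max [0.6163 0.2819 0.2594] fit [0.6213 0.2931]
top can 86 min [0.5988 0.2655 0.0857] max [0.6415 0.3073 0.1134] fit [0.6263 0.2931]
side cap 54 min [0.5957 0.2704 0.1952] max [0.6399 0.3148 0.2363] fit [0.6269 0.2973]
side can 87 min [0.5972 0.2688 0.0806] max [0.6448 0.3188 0.1124] fit [0.6234 0.2908]
```

Emit:
carry_out:
  deltas: [0, -0.001, 0.025, 0, 0, 0, 0, -0.001, 0.045, 0, 0, 0, 0, -0.001, 0.06, 0, 0, 0, 0, -0.001, 0.072, 0, 0, 0, 0, -0.001, 0.08, 0, 0, 0]

```text
time: 12.78
eef_pos: [0.624, 0.2932, 0.1246]
tcp_rot: [1.0, -0.0, -0.0, 0.0]
contact_force: [0.7, -1.2, 0.2]
opening: 0.58
finger_force: 31.5
```

Emit:
carry_out:
  deltas: [0, 0, 0.002, 0, 0, 0, 0, 0, 0.004, 0, 0, 0, 0, 0, 0.005, 0, 0, 0, 0, 0, 0.005, 0, 0, 0]

```text
time: 13.28
eef_pos: [0.6247, 0.2931, 0.1215]
tcp_rot: [1.0, -0.0, 0.001, 0.0]
contact_force: [1.1, -0.8, 3.1]
opening: 0.581
finger_force: 31.7
```

Contact at about 3 N, so I'll release, retreat upward, then go to the yellow cap at (.479,.207).

Emit:
carry_out:
  deltas: [0, 0, 0.001, 0, 0, 0, 0, 0, 0.001, 0, 0, 0, 0, 0, 0.001, 0, 0, 0, 0, 0, -0.009, 0, 0, 0, 0, 0, -0.039, 0, 0, 0]
  grip: 90

```text
time: 13.9
eef_pos: [0.6227, 0.2929, 0.1578]
tcp_rot: [1.0, -0.0, -0.002, 0.001]
contact_force: [0.6, -0.1, 0.4]
opening: 0.894
finger_force: 0.0
```

Emit:
carry_out:
  deltas: [-0.03, 0.018, -0.03, 0, 0, 0, -0.075, 0.045, -0.03, 0, 0, 0, -0.12, 0.07, 0, 0, 0, 0, -0.146, 0.086, 0.04, 0, 0, 0, -0.146, 0.086, 0.072, 0, 0, 0]
  grip: 100

```text
time: 14.52
eef_pos: [0.4758, 0.2065, 0.0866]
tcp_rot: [1.0, -0.0, -0.0, 0.0]
contact_force: [-0.0, 1.3, 0.6]
opening: 0.999
finger_force: 0.0
```

Run:
```python
from h import *
o=look("green",(.624,.2924),zlo=.125,zhi=.16)
im=o[1];W=world("top",ctrl.read_camera("top")[1])
cv2.imwrite("pics/s4.png",cv2.resize(im[130:330,130:330,::-1],(600,600)))
```

```text
tcp [0.4758 0.2065 0.0866] 0.9991905724417477 14.525
top cap 367 min [0.599  0.2679 0.1252] max [0.6481 0.3163 0.1547] fit [0.6238 0.294 ]
top can 90 min [0.5984 0.2655 0.0887] max [0.6441 0.2914 0.1246] fit [0.6248 0.2937]
side cap 242 min [0.5968 0.2711 0.1253] max [0.6431 0.3178 0.1529] fit [0.616  0.2865]
side can 88 min [0.5967 0.2884 0.0814] max [0.6368 0.3185 0.1246] fit [0.6232 0.291 ]
```

View pics/s4.png

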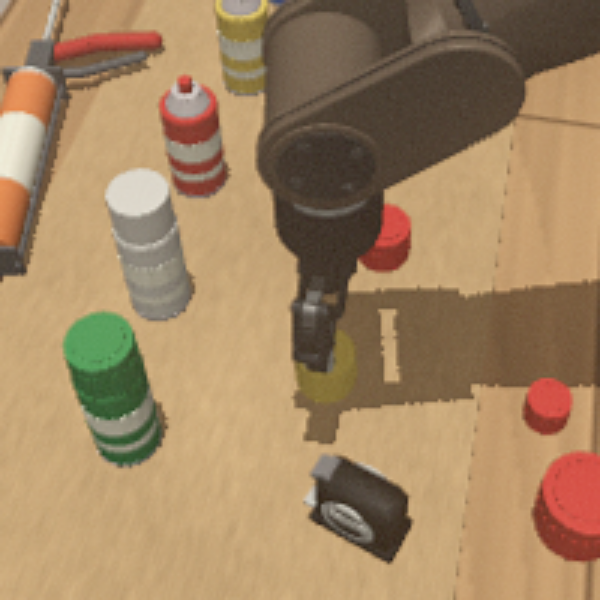

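The green cap is seated level at crop (103,345). The gripper is over the yellow cap at (325,365), clear of the tape measure.

Emit:
carry_out:
  deltas: [0.002, 0, 0.03, 0, 0, 0, 0.002, 0, 0.055, 0, 0, 0, 0.002, 0, 0.067, 0, 0, 0, 0.002, 0, 0.07, 0, 0, 0, 0.002, 0, 0.07, 0, 0, 0]

```text
time: 15.3
eef_pos: [0.481, 0.2076, 0.0185]
tcp_rot: [1.0, -0.0, 0.001, -0.0]
contact_force: [0.1, 0.6, -0.0]
opening: 1.003
finger_force: 0.0
```

Emit:
carry_out:
  deltas: [0, 0, 0, 0, 0, 0, 0, 0, 0, 0, 0, 0, 0, 0, 0, 0, 0, 0, 0, 0, 0, 0, 0, 0, 0, 0, 0, 0, 0, 0]
  grip: 30

```text
time: 15.92
eef_pos: [0.4807, 0.2075, 0.0183]
tcp_rot: [1.0, -0.0, 0.001, -0.0]
contact_force: [-1.0, -0.4, 6.0]
opening: 0.567
finger_force: 31.4
```

Emit:
carry_out:
  deltas: [0, 0, -0.03, 0, 0, 0, 0, 0, -0.08, 0, 0, 0, 0, 0, -0.13, 0, 0, 0, 0.005, 0.02, -0.175, 0, 0, 0, 0.02, 0.05, -0.19, 0, 0, 0]

```text
time: 16.55
eef_pos: [0.5011, 0.1575, 0.2108]
tcp_rot: [1.0, 0.001, 0.003, -0.0]
contact_force: [0.3, 0.2, -0.6]
opening: 0.578
finger_force: 31.2
```

Emit:
carry_out:
  deltas: [0.02, 0.043, 0, 0, 0, 0, 0.044, 0.095, 0, 0, 0, 0, 0.068, 0.147, 0, 0, 0, 0, 0.093, 0.2, 0, 0, 0, 0, 0.116, 0.25, 0, 0, 0, 0]

```text
time: 17.18
eef_pos: [0.6162, -0.0946, 0.2066]
tcp_rot: [1.0, -0.0, -0.0, -0.0]
contact_force: [0.6, 1.3, 1.2]
opening: 0.574
finger_force: 31.2
```

Emit:
carry_out:
  deltas: [0.015, 0.032, 0, 0, 0, 0, 0.02, 0.043, 0, 0, 0, 0, 0.02, 0.043, 0, 0, 0, 0, 0.02, 0.043, 0, 0, 0, 0]

```text
time: 17.68
eef_pos: [0.6354, -0.1343, 0.207]
tcp_rot: [1.0, 0.001, -0.0, -0.0]
contact_force: [-0.2, -0.3, -0.5]
opening: 0.576
finger_force: 31.2
```

Run:
```python
from h import *
o=look("yellow",(.6365,-.1355))
```

```text
tcp [ 0.6354 -0.1343  0.207 ] 0.5760928180180416 17.675
side cap 149 min [ 0.6075 -0.1547  0.1943] max [ 0.6536 -0.0849  0.2581] fit [ 0.6348 -0.1329]
side can 106 min [ 0.6104 -0.1483  0.08  ] max [ 0.6581 -0.1086  0.1113] fit [ 0.6366 -0.1382]
```

Emit:
carry_out:
  deltas: [0.001, 0.001, 0.025, 0, 0, 0, 0.001, 0.001, 0.045, 0, 0, 0, 0.001, 0.001, 0.06, 0, 0, 0, 0.001, 0.001, 0.072, 0, 0, 0, 0.001, 0.001, 0.08, 0, 0, 0]

```text
time: 18.4
eef_pos: [0.6368, -0.1367, 0.1266]
tcp_rot: [1.0, -0.0, -0.0, -0.0]
contact_force: [-0.1, 0.3, 0.3]
opening: 0.579
finger_force: 31.2
```

Emit:
carry_out:
  deltas: [0, 0, 0.002, 0, 0, 0, 0, 0, 0.004, 0, 0, 0, 0, 0, 0.005, 0, 0, 0, 0, 0, 0.005, 0, 0, 0]

```text
time: 18.9
eef_pos: [0.6374, -0.1369, 0.1233]
tcp_rot: [1.0, -0.0, 0.001, 0.0]
contact_force: [-1.1, 0.5, 2.9]
opening: 0.574
finger_force: 31.5
```

Emit:
carry_out:
  deltas: [0, 0, 0.001, 0, 0, 0, 0, 0, 0.001, 0, 0, 0, 0, 0, 0.001, 0, 0, 0, 0, 0, -0.009, 0, 0, 0, 0, 0, -0.039, 0, 0, 0]
  grip: 90

```text
time: 19.52
eef_pos: [0.6356, -0.1363, 0.16]
tcp_rot: [1.0, -0.0, -0.002, -0.001]
contact_force: [-0.5, -0.4, -0.6]
opening: 0.899
finger_force: 0.0
```

Emit:
carry_out:
  deltas: [-0.02, -0.022, -0.035, 0, 0, 0, -0.055, -0.061, -0.035, 0, 0, 0, -0.09, -0.1, -0.035, 0, 0, 0, -0.125, -0.139, -0.02, 0, 0, 0, -0.155, -0.172, 0.01, 0, 0, 0]
  grip: 100

```text
time: 20.15
eef_pos: [0.4822, 0.0363, 0.1533]
tcp_rot: [1.0, 0.0, 0.003, 0.0]
contact_force: [0.4, 0.1, -1.1]
opening: 0.999
finger_force: 0.0
```

Emit:
carry_out:
  deltas: [-0.02, -0.022, 0.03, 0, 0, 0, -0.026, -0.0295, 0.06, 0, 0, 0, -0.026, -0.0295, 0.06, 0, 0, 0]

```text
time: 20.52
eef_pos: [0.4538, 0.0654, 0.0898]
tcp_rot: [1.0, 0.001, -0.002, -0.0]
contact_force: [0.5, -0.1, 0.3]
opening: 1.002
finger_force: 0.0
```

Run:
```python
from h import *
o=look("yellow",(.6365,-.1355),zlo=.125,zhi=.16)
cv2.imwrite("pics/s5.png",cv2.resize(o[1][80:280,150:350,::-1],(600,600)))
```

```text
tcp [0.4538 0.0654 0.0898] 1.001982698141787 20.525
top cap 372 min [ 0.6111 -0.1587  0.1258] max [ 0.6615 -0.1102  0.155 ] fit [ 0.6372 -0.1358]
top can 46 min [ 0.6108 -0.1507  0.0649] max [ 0.6391 -0.1103  0.125 ] fit [ 0.6385 -0.1365]
side cap 231 min [ 0.6095 -0.1603  0.1251] max [ 0.6584 -0.1103  0.1528] fit [ 0.6352 -0.1372]
side can 170 min [ 0.6093 -0.1382  0.0774] max [ 0.6571 -0.1087  0.1249] fit [ 0.6361 -0.1381]
```

View pics/s5.png

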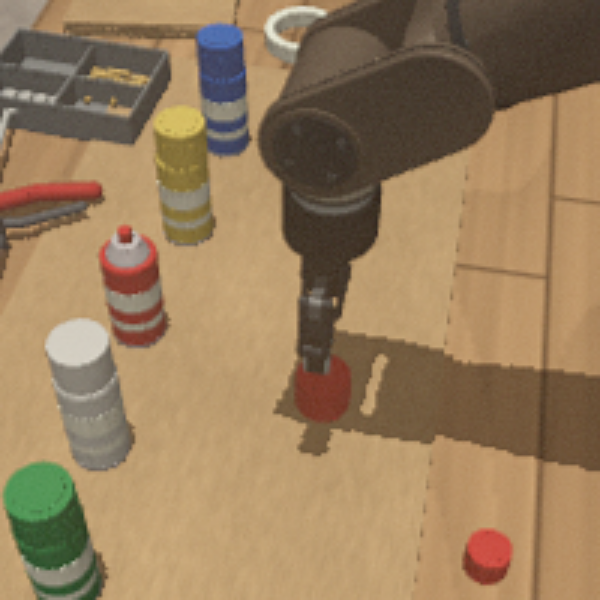

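The yellow cap is seated level at crop (180,135), and the gripper is over the red cap at (322,388).

Emit:
carry_out:
  deltas: [0.001, 0, 0.03, 0, 0, 0, 0.001, 0, 0.055, 0, 0, 0, 0.001, 0, 0.069, 0, 0, 0, 0.001, 0, 0.0725, 0, 0, 0, 0.001, 0, 0.0725, 0, 0, 0]

```text
time: 21.25
eef_pos: [0.4579, 0.0646, 0.0197]
tcp_rot: [1.0, -0.0, 0.001, 0.0]
contact_force: [-0.5, 0.0, -0.3]
opening: 0.997
finger_force: 0.0
```

Emit:
carry_out:
  deltas: [0, 0, 0, 0, 0, 0, 0, 0, 0, 0, 0, 0, 0, 0, 0, 0, 0, 0, 0, 0, 0, 0, 0, 0, 0, 0, 0, 0, 0, 0]
  grip: 30

```text
time: 21.88
eef_pos: [0.4576, 0.0648, 0.0198]
tcp_rot: [1.0, -0.0, 0.001, 0.0]
contact_force: [-1.0, 0.4, 5.9]
opening: 0.577
finger_force: 31.1
```

Emit:
carry_out:
  deltas: [0, 0, -0.03, 0, 0, 0, 0, 0, -0.08, 0, 0, 0, 0, 0, -0.13, 0, 0, 0, 0.02, 0.006, -0.175, 0, 0, 0, 0.05, 0.014, -0.19, 0, 0, 0]

```text
time: 22.5
eef_pos: [0.5087, 0.0508, 0.2127]
tcp_rot: [1.0, 0.0, 0.003, 0.0]
contact_force: [0.7, -0.6, -0.6]
opening: 0.58
finger_force: 31.4
```

Emit:
carry_out:
  deltas: [0.045, 0.0125, 0, 0, 0, 0, 0.09, 0.025, 0, 0, 0, 0, 0.125, 0.035, 0, 0, 0, 0, 0.14, 0.039, 0, 0, 0, 0, 0.14, 0.039, 0, 0, 0, 0]

```text
time: 23.12
eef_pos: [0.6472, 0.0114, 0.2079]
tcp_rot: [1.0, -0.0, -0.001, -0.0]
contact_force: [-0.1, 0.3, -0.5]
opening: 0.576
finger_force: 31.4
```

Run:
```python
from h import *
o=look("red",(.6475,.012))
```

```text
tcp [0.6472 0.0114 0.2079] 0.5763640863966955 23.125
side cap 254 min [ 0.6175 -0.0118  0.1928] max [0.6663 0.0495 0.2402] fit [0.6462 0.0135]
side can 183 min [ 0.6204 -0.006   0.0786] max [0.6703 0.0385 0.1174] fit [0.6475 0.0099]
```

Emit:
carry_out:
  deltas: [0, 0, 0.025, 0, 0, 0, 0, 0, 0.045, 0, 0, 0, 0, 0, 0.06, 0, 0, 0, 0, 0, 0.072, 0, 0, 0, 0, 0, 0.08, 0, 0, 0]

```text
time: 23.85
eef_pos: [0.6471, 0.0117, 0.1284]
tcp_rot: [1.0, -0.0, 0.0, 0.0]
contact_force: [1.9, -0.6, 1.3]
opening: 0.578
finger_force: 31.5
```

Emit:
carry_out:
  deltas: [0, 0, 0.002, 0, 0, 0, 0, 0, 0.004, 0, 0, 0, 0, 0, 0.005, 0, 0, 0, 0, 0, 0.005, 0, 0, 0]

```text
time: 24.35
eef_pos: [0.6478, 0.0114, 0.125]
tcp_rot: [1.0, -0.0, 0.001, 0.0]
contact_force: [0.3, -0.6, 2.3]
opening: 0.576
finger_force: 31.6
```

Contact. I'll release, retreat and check everything.

Emit:
carry_out:
  deltas: [0, 0, 0.001, 0, 0, 0, 0, 0, 0.001, 0, 0, 0, 0, 0, 0.001, 0, 0, 0, 0, 0, -0.009, 0, 0, 0, 0, 0, -0.039, 0, 0, 0]
  grip: 90

```text
time: 24.98
eef_pos: [0.6456, 0.0119, 0.1615]
tcp_rot: [1.0, -0.0, -0.002, -0.0]
contact_force: [0.5, -0.3, 0.5]
opening: 0.895
finger_force: 0.0
```

Emit:
carry_out:
  deltas: [-0.02, 0, -0.04, 0, 0, 0, -0.06, 0, -0.06, 0, 0, 0, -0.11, 0, -0.06, 0, 0, 0, -0.16, 0, -0.06, 0, 0, 0, -0.19, 0, -0.06, 0, 0, 0]

```text
time: 25.6
eef_pos: [0.4551, 0.012, 0.2235]
tcp_rot: [1.0, -0.0, 0.0, 0.0]
contact_force: [0.2, -0.2, 0.1]
opening: 0.902
finger_force: 0.0
```

Run:
```python
from h import *
for c,p in dict(red=(.6475,.012),yellow=(.637,-.136),green=(.624,.292),blue=(.632,-.289)).items():
    print(c);o=look(c,p,zlo=.142,zhi=.16)
cv2.imwrite("pics/s6.png",cv2.resize(o[1][70:330,130:360,::-1],(531,600)))
```

```text
red
tcp [0.4551 0.012  0.2235] 0.9018117417954213 25.6
top cap 336 min [ 0.623  -0.0115  0.1424] max [0.6713 0.0346 0.1553] fit [0.6491 0.0136]
top can 37 min [ 0.6225 -0.0098  0.0961] max [0.6354 0.0305 0.1221] fit [0.6496 0.012 ]
side cap 218 min [ 0.6209 -0.0132  0.1421] max [0.6702 0.0361 0.1528] fit [0.6463 0.0099]
side can 219 min [0.6202 0.0057 0.079 ] max [0.6691 0.0378 0.1244] fit [0.6471 0.0096]
yellow
tcp [0.455  0.0121 0.2234] 0.899689484161552 25.7
top cap 338 min [ 0.6125 -0.1588  0.1421] max [ 0.662  -0.111   0.1553] fit [ 0.6403 -0.1341]
top can 49 min [ 0.6113 -0.1502  0.0602] max [ 0.6381 -0.1102  0.1245] fit [ 0.6384 -0.1367]
side cap 163 min [ 0.61   -0.1615  0.1423] max [ 0.6576 -0.1108  0.1529] fit [ 0.6356 -0.1376]
side can 149 min [ 0.6092 -0.1392  0.0796] max [ 0.6569 -0.1091  0.1249] fit [ 0.6358 -0.1382]
green
tcp [0.4575 0.0117 0.2239] 0.9017809741779753 25.8
top cap 328 min [0.5988 0.267  0.1422] max [0.6483 0.3159 0.1543] fit [0.6214 0.2986]
top can 85 min [0.5983 0.2656 0.0874] max [0.6444 0.2916 0.1247] fit [0.6248 0.2937]
side cap 324 min [0.5974 0.2707 0.1421] max [0.6427 0.3181 0.1527] fit [0.6097 0.288 ]
side can 128 min [0.5967 0.2827 0.0816] max [0.6366 0.3188 0.1246] fit [0.6233 0.291 ]
blue
tcp [0.458  0.0116 0.2236] 0.9011410480405618 25.9
top cap 310 min [ 0.6086 -0.3112  0.1428] max [ 0.6575 -0.2642  0.1548] fit [ 0.6244 -0.2974]
top can 9 min [ 0.6088 -0.2842  0.1066] max [ 0.6273 -0.2657  0.1139] fit [ 0.6344 -0.291 ]
side cap 96 min [ 0.6066 -0.3103  0.1458] max [ 0.6525 -0.2645  0.1523] fit [ 0.6303 -0.2996]
side can 18 min [ 0.6037 -0.2883  0.1067] max [ 0.6482 -0.2632  0.1114] fit [ 0.63   -0.2908]
```

View pics/s6.png

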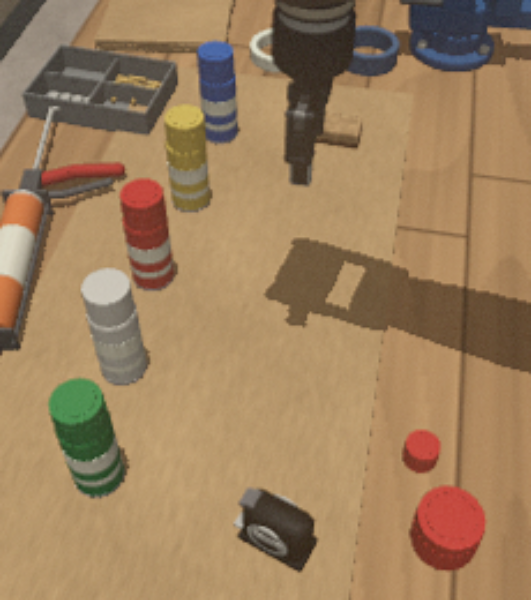

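All four caps sit level on their cans at crop (145,200) red, (187,125) yellow, (80,400) green and (216,60) blue, with tops at about 0.149 m. The white can and the tape measure haven't moved.

```bash
python3 -c "
from plant import ctrl
print(ctrl.sign_off())"
```

```text
the job is handed in; nothing more can be done
None
```

All four caps are on the cans of their own colour, seated level by the final camera check, with the white can and tape measure left in place; the job is handed in at about 26 s, and no verdict came back.

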